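# Set the shaft collar on the gearmotor's flat

### The arm

A 6-joint arm with a two-finger parallel gripper is mounted at the origin on the work surface. World frame = base frame: x ahead of the robot, y to its left, z up, the work surface at z = 0. Lengths are in m, angles in rad, forces in N, time in s.
With the tool pointing down it reaches from about 0.375 to 0.9 m from the base axis. Payload 3.1 kg.
Tool frame: the origin (TCP) lies on the centre line of the jaws, within the pads' length; the fingertips stand 25 mm ahead of it and the grasp point (between the pads) lies 6 mm ahead of it (manip.tip_extent is the distance from the TCP to the fingertips, in m); z points along the fingers, y is the line along which they close (so a half turn about z gives the same grasp; the last joint's range is limited). The gripper opens to 85 mm and grips with 20 to 120 N. Pads are 22 mm wide; open, the fingers measure 114 mm over their backs; the gripper's body (76 mm by 85 mm) begins 54 mm behind the grasp point. The pads swing forward as they close: fully open they stand 13 mm farther back than shut.
Start: joints at [-1.319, 0.527, 1.433, -0, 1.181, -0.178], TCP at [0.261, -0.568, 0.256] pointing down, gripper open.
Joint ranges: [-3.08, 3.08], [-0.75, 2.2], [0.22, 2.44], [-1.43, 4.57], [0, 2.65], [-2.85, 2.85]. Speed limits (rad/s): [2.79, 2.79, 3.14, 3.14, 3.14, 3.14].

### API

Orientations are given as a unit quaternion [x, y, z, w].
In Python, from station import readout, imaging, order, manip gives the robot as it stands.
- The arm moves only by the tool move_arm, never from a script. Its argument "rows" is a list of rows, each a list of 7 numbers: the turn, a rotation vector about the tool's x, y, z in degrees, then the shift along the tool's x, y, z in mm, then the closure, from 0 (fully open) to 1 (shut). A call has 1 to 12 rows; each row is the pose to reach, as a shift and turn from the pose commanded when the call began, along the tool's axes at that moment; what a row does not reach only later rows make up. A row lasts 1/12 s, in which the tool goes at most 41.7 mm and 7.16 degrees, less where a joint would pass 70% of its speed; a pose out of reach is approached as far as the arm can. A call with a gripper value outside its range is refused whole. The fingers move at their own pace and stop on an object; "squeeze" is the grip in N (left out, the last holds). Time passes only in rows, so rows that repeat a pose let the fingers close. It gives the time, the measured TCP pose, the force, the opening and the grip force at its end, in the units of the state.
- readout.sense(): the state, without advancing time (a new reading comes with each control period).
- imaging.snapshot(name): name is "side" or "top" or "wrist"; returns a dict with "img" (384x512x3 uint8, red, green, blue), "z_map" (384x512 float32, m along the optical axis (not along the pixel's ray), 0 where there is no reading), "fovy" (degrees; the focal length in pixels is half the picture's height over the tangent of half this angle, whatever the lens; pixels are square), "cx", "cy" (the principal point, pixels), "rvec" (rotation vector, rad) and "tvec" (3), from world to camera coordinates, as OpenCV has them. Camera axes: x right, y down, z forward; pixel columns grow to the right and rows downward; lengths in m; the calibration is good to about 2 mm. The wrist camera is an equidistant fisheye: a pixel r from the principal point sees the ray r / f radians off the axis. A picture is of the moment at which its call begins.
- order.sign_off(): hands the job in; it is judged then, once.
The state is a dict: "t": time; "q": joint angles; "qd": joint speeds; "tau": joint torques, N m; "tcp_pos": TCP position; "tool_rot": TCP orientation; "force": force on the tool from outside, world axes, zero at the start; "ft_torque": the same for the moment, N m; "finger_gap": opening from 0.0 (shut) to 1.0 (fully open); "gripper_force": force on a finger pad.
Only numpy, scipy, OpenCV 4.12 (cv2) and the standard library are available. Lean on these libraries where they do the work, as an engineer would, in place of code of your own. Each camera call takes 0.05 s, during which the arm holds its last target. There are 200 camera calls.

### The job

On the motor test stand, turn the gearmotor's upright shaft with the fingers, feeling for its set-screw flat, until the flat faces straight out of the open side of the coupling guard. Then take the loose collar on the shaft, turn its set screw to that open side too, raise it until its whole width is on the flat, and finish while holding it there, level and still with the screw square over the flat, ready for the hex key. Leave the other things on the bench where they are.

Things in the scene. Friction and masses are not known exactly. Their poses are not given: they have to be found in the camera images.
- stand: Fixed motor test stand of aluminium plates, 190 x 200 mm at the foot. Origin on the bench under the shaft's axis, z up, x towards the open side of the guard. The gearmotor hangs under the 190 x 190 mm top plate, whose top is 150 mm above the bench; a round boss 32 mm across and 10 mm high stands on the plate round the shaft.
- guard_open (a point): Middle of the open side of the coupling guard, 40 mm from the shaft's axis, x outwards. The grey sheet-steel guard on the top plate is a U seen from above, 45 mm high, 3 mm thick: back wall 82 mm from the axis (stand's -x), side walls 80 mm from it (stand's -y and +y), no top, no wall at +x.
- shaft: Upright steel shaft, 20 mm diameter, up to 48 mm above the boss. Lowest 18 mm round; above, to the end, it has one flat 4 mm deep, 16 mm wide (16 mm flat to back): a D from above. Origin on the axis at the boss's top, 160 mm above the bench; z up, x square out of the flat. Turns either way, drags about 0.12 N m, stays where left. Starts over 30 degrees off the open side.
- flat (a point): Centre of the shaft's flat: 6 mm from the axis, 33 mm above the boss; turns with the shaft, x square out of the flat. Pads closed firmly across the flat seat themselves square on it.
- collar: Loose dark steel ring on the shaft, 40 mm outer diameter, 23 mm bore, 16 mm high, 120 g, starting on the boss turned up to 75 degrees from the open side. Origin in the centre of its underside, z up, x towards its set screw. Slides and turns freely, drops when let go. Its whole width is on the flat when its underside is 18 to 32 mm above the boss (178 to 192 mm above the bench).
- screw (a point): Outer end of the collar's backed-out set screw, 8 mm in diameter, which stands 8.5 mm out of the collar's side at mid height: 28.5 mm from the collar's axis, 8 mm above its underside.
- hexkey: Loose hex key with a black cross handle, 160 x 108 mm, 18 mm high, lying on the bench before the stand; to be left alone.
- disc: Loose aluminium disc with a bore, 90 mm across, 14 mm high, lying on the bench before the stand; to be left alone.
- battery: Loose blue battery pack, 147 x 70 x 21 mm, on the bench; to be left alone.
- meter: Loose grey multimeter, 170 x 85 x 45 mm, on the bench; to be left alone.
- driver: Loose black screwdriver 190 mm long, 26 mm high, lying on the bench; to be left alone.

How it is judged:
On the way:
1. the fingers grip the shaft with its flat facing the open side of the guard (within 0.2 rad) (contact force between the fingers and shaft above 3 N and angle between the x axis of shaft and the x axis of stand, either way round below 0.2 rad and x of flat in the frame of stand above 0 m), for 0.2 s.
At the end, for the whole second after the job is handed in: The fingers hold the collar still and level (within 0.12 rad) round the shaft, its whole width on the flat (underside 17 to 33 mm above the boss), its set screw square to the flat within 0.2 rad and on the flat's side, and the flat facing the guard's open side within 0.25 rad (angle between the x axis of shaft and the x axis of stand, either way round below 0.25 rad and x of flat in the frame of stand above 0 m and angle between the x axis of collar and the x axis of shaft, either way round below 0.2 rad and x of screw in the frame of shaft above 0 m and z of collar in the frame of shaft between 0.017 and 0.033 m and horizontal distance between collar and shaft below 0.005 m and angle between collar's own z axis and vertical below 0.12 rad and contact force between the fingers and collar above 3 N and linear speed of collar below 0.02 m/s); the arm keeps its last pose, push and grip.
It fails at once if another thing on the bench is moved by more than 30 mm (distance of any of hexkey, disc, battery, meter, driver from where it was at the start of the episode above 0.03 m).
It also fails if it takes over 54 s, if anything falls off the work surface, if the arm or the gripper's body presses on something with over 40 N, if the wrist force passes 120 N, or if a joint passes its speed limit or range.

## Working session

There is one attempt and no reset: what is moved stays moved. The work goes in short steps, Python scripts to look and compute and a tool call to move; the robot and the scene stay as the last step left them, time stands still between calls to the robot, and variables do not carry over. Pictures are saved under pics/ and viewed, at most 10 in all, crops included, and the job is handed in when it is done.

Besides the shell and the picture viewer there is one more tool, called after "Request:" by a JSON object that holds its "name" and its "arguments". move_arm: Moves the arm, as the interface text tells. Its arguments: {"type":"object","properties":{"rows":{"type":"array"},"squeeze":{"type":"number"}},"required":["rows"]}

```bash
ls; mkdir -p pics; cat > h.py <<'E'
import numpy as np, cv2
from station import readout, imaging, order, manip
from scipy.spatial.transform import Rotation as R
def snap(n):
    s=imaging.snapshot(n); s['f']=192/np.tan(np.radians(s['fovy'])/2); s['R']=R.from_rotvec(np.ravel(s['rvec'])).as_matrix(); s['t']=np.ravel(s['tvec']); return s
def rays(s,uv,fish=False):
    d=(np.asarray(uv,float)-[s['cx'],s['cy']])/s['f']
    if fish:
        r=np.linalg.norm(d,axis=-1,keepdims=True)+1e-9; d=np.c_[d/r*np.sin(r),np.cos(r)]
    else: d=np.c_[d,np.ones(len(d))]
    return -s['R'].T@s['t'], d@s['R']
def onplane(s,uv,z,fish=False):
    o,d=rays(s,np.atleast_2d(uv),fish); return o+d*((z-o[2])/d[:,2])[:,None]
def cloud(s,fish=False):
    v,u=np.mgrid[0:384,0:512]; uv=np.c_[u.ravel(),v.ravel()]
    o,d=rays(s,uv,fish); dc=d@s['R'].T
    z=s['z_map'].ravel(); return (o+d*(z/dc[:,2])[:,None]).reshape(384,512,3)
def save(n,img): cv2.imwrite('pics/'+n,img[...,::-1])
E
python3 - <<'E'
from h import *
st=readout.sense(); print(st['t'],st['tcp_pos'],st['tool_rot'],st['force'],st['finger_gap'])
ims=[]
for n in ['top','side','wrist']:
    s=snap(n); np.save('pics/'+n+'0.npy',s,allow_pickle=True); save(n+'0.png',s['img']); print(n,s['fovy'],s['cx'],s['cy'],-s['R'].T@s['t'],s['R'][2])
    P=cloud(s,n=='wrist'); np.save('pics/'+n+'P.npy',P)
    m=(abs(P[...,2]-.208)<.003)&(s['z_map']>0); print('z208',m.sum(),np.median(P[m],0) if m.any() else'')
    m=(abs(P[...,2]-.15)<.003)&(s['z_map']>0); print('z150',m.sum(),P[m].min(0) if m.any() else'',P[m].max(0) if m.any() else'')
    ims.append(s['img'])
save('all0.png',cv2.resize(np.vstack([np.hstack(ims[:2]),np.hstack([ims[2],ims[2]*0])]),(800,600)))
E
```

```text
pics
0.0 [ 0.26085463 -0.56723838  0.2553584 ] [ 9.76893252e-01  2.13725208e-01 -3.90859027e-05 -1.05273745e-03] [-0.04962795  0.63112689  0.44431646] 1.0044903797411078
top 48.20944949766482 254.50464932161938 191.79899117505067 [0.42020122 0.0160501  1.24347966] [ 0.07747379 -0.00129212 -0.99699355]
z208 313 [0.16961271 0.52276623 0.20838102]
z150 4312 [ 0.03399699 -0.22565202  0.14700161] [0.83926838 0.60257303 0.15299899]
side 42.02859466884783 255.26754874115707 191.30399899745294 [-0.15019369  1.1889454   1.13076682] [ 0.39058049 -0.70130021 -0.59634293]
z208 402 [ 0.34070209 -0.48142038  0.20792094]
z150 1010 [-0.06908831 -2.12085259  0.14700233] [2.21723513 0.65074648 0.15299049]
wrist 65.70646984690485 257.85824357490884 190.6939709838999 [ 0.3271073  -0.53666526  0.37189585] [-0.26219095 -0.11847309 -0.95771605]
z208 0 
z150 0
```

View pics/all0.png

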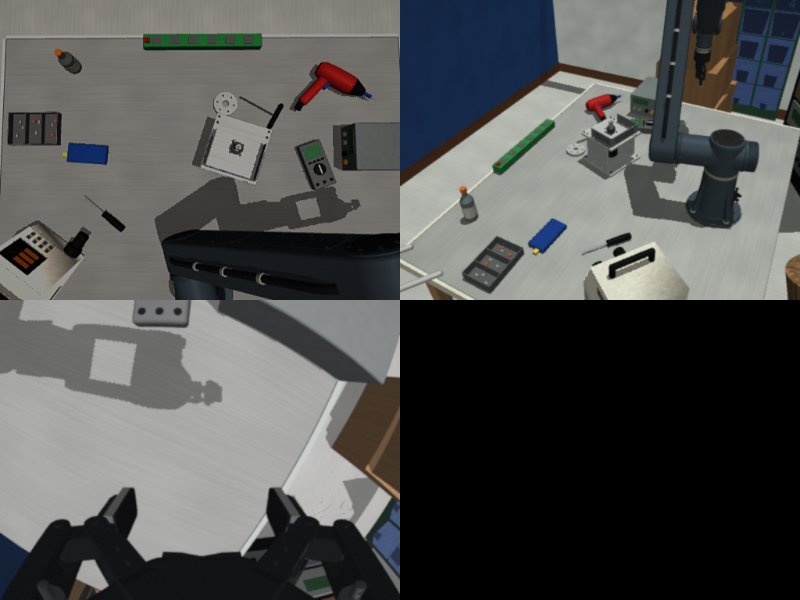

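```bash
python3 - <<'E'
from h import *
s=np.load('pics/top0.npy',allow_pickle=True).item(); P=np.load('pics/topP.npy')
roi=np.zeros((384,512),bool); roi[130:250,245:365]=1
for z,t in[(.15,.004),(.195,.004),(.208,.005),(.176,.004),(.16,.004)]:
    m=roi&(abs(P[...,2]-z)<t); Q=P[m][:,:2].astype(np.float32)
    if len(Q)>4: print(z,m.sum(),Q.mean(0),cv2.minAreaRect(Q))
a=cv2.resize(s['img'][130:245,250:365],(575,575),interpolation=cv2.INTER_CUBIC)
save('a.png',a)
s=np.load('pics/side0.npy',allow_pickle=True).item();P=np.load('pics/sideP.npy')
roi=np.zeros((384,512),bool); roi[130:230,200:310]=1
for z,t in[(.15,.004),(.195,.004),(.208,.005),(.176,.004)]:
    m=roi&(abs(P[...,2]-z)<t); Q=P[m][:,:2].astype(np.float32)
    if len(Q)>4: print(z,m.sum(),Q.mean(0),cv2.minAreaRect(Q))
E
```

```text
0.15 4569 [ 0.5127726  -0.10660233] ((0.5101490020751953, -0.10761469602584839), (0.1902693659067154, 0.1900893747806549), 72.13273620605469)
0.195 214 [ 0.46483117 -0.09897172] ((0.4882252514362335, -0.10036075115203857), (0.16697195172309875, 0.12403322756290436), 72.18439483642578)
0.208 47 [ 0.51096773 -0.10767476] ((0.5107828378677368, -0.10647828131914139), (0.016744475811719894, 0.016733819618821144), 86.02935791015625)
0.176 166 [ 0.4965595  -0.11577553] ((0.48410099744796753, -0.10148986428976059), (0.157466322183609, 0.1177283227443695), 72.21111297607422)
0.16 53 [ 0.49220887 -0.12294153] ((0.5093114972114563, -0.10406927019357681), (0.17619995772838593, 0.16889162361621857), 68.81742095947266)
0.15 726 [ 0.51407105 -0.10198612] ((0.5094510316848755, -0.10252007842063904), (0.19173966348171234, 0.19085511565208435), 71.8094711303711)
0.195 86 [ 0.46637526 -0.09377047] ((0.48417946696281433, -0.09639020264148712), (0.1698192059993744, 0.12561675906181335), 71.44751739501953)
0.208 14 [ 0.5104211  -0.10294443] ((0.5112820267677307, -0.10201834887266159), (0.018435629084706306, 0.014554099179804325), 88.86507415771484)
0.176 206 [ 0.47366315 -0.08904536] ((0.4866085648536682, -0.09906798601150513), (0.17554697394371033, 0.13151676952838898), 71.7802963256836)
```

View pics/a.png

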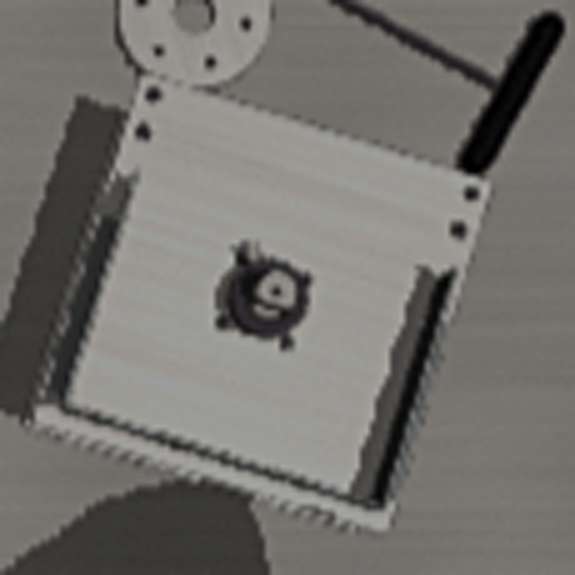

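The stand's axis is at about (0.510, -0.105), with its open side at yaw ≈ -18°. The screw is roughly at crop pixel (247,250), and the flat needs a closer look.

```bash
cat >> h.py <<'E'
def plan(p,yaw):
    """shift (mm) in present tool axes and rotvec (deg) to reach p with tool down, tool x at yaw (deg)"""
    st=readout.sense(); Rt=R.from_quat(st['tool_rot']); c,s=np.cos(np.radians(yaw)),np.sin(np.radians(yaw))
    G=R.from_matrix(np.array([[c,s,0],[s,-c,0],[0,0,-1]]).T)
    return (Rt.inv()*G).as_rotvec(degrees=True).round(1),(Rt.inv().apply(np.array(p)-st['tcp_pos'])*1000).round(1)
E
python3 - <<'E'
from h import *
print(plan([.51,-.105,.31],72))
P=np.load('pics/topP.npy'); m=(P[...,2]>.1)&(P[...,0]>.2)&(P[...,0]<.7)&(P[...,1]<-.22); print(m.sum(),P[m].max(0),P[m].min(0))
E
```

```text
(array([ -0.1,  -0.1, -47.3]), array([ 419.5, -316.2,  -53.8]))
4696 [ 0.59725727 -0.22001432  0.8344941 ] [ 0.26144881 -0.66188029  0.10011707]
```

Request:
{"name": "move_arm", "arguments": {"rows": [[0,0,0,0,0,-60,0],[0,0,0,0,0,-60,0],[0,0,-7,32,-24,-60,0],[0,0,-14,64,-48,-60,0],[0,0,-21,96,-72,-60,0],[0,0,-28,128,-96,-60,0],[0,0,-35,160,-120,-60,0],[0,0,-42,192,-144,-60,0],[0,0,-47,224,-168,-60,0],[0,0,-47,256,-193,-60,0],[0,0,-47,288,-217,-60,0],[0,0,-47,320,-241,-60,0]]}}

```text
t: 1.15
tcp_pos: [0.4515, -0.2133, 0.3162]
tool_rot: [0.811, 0.585, -0.0, -0.0]
force: [0.9, -0.4, -0.5]
finger_gap: 1.004
gripper_force: 0.0
```

Request:
{"name": "move_arm", "arguments": {"rows": [[0,0,0,41,7,3,0],[0,0,0,82,15,6,0],[0,0,0,123,22,6,0],[0,0,0,123,22,6,0],[0,0,0,123,22,6,0],[0,0,0,123,22,6,0]]}}

```text
t: 1.65
tcp_pos: [0.5104, -0.1054, 0.3101]
tool_rot: [0.81, 0.586, -0.0, -0.0]
force: [-0.9, -0.4, -0.1]
finger_gap: 1.0
gripper_force: 0.0
```

```bash
python3 - <<'E'
from h import *
st=readout.sense(); print(st['t'],st['tcp_pos'],st['q'].round(3) if hasattr(st['q'],'round') else st['q'])
s=snap('wrist'); np.save('pics/w1.npy',s,allow_pickle=True); P=cloud(s,True); np.save('pics/w1P.npy',P)
for z,t in[(.15,.004),(.195,.003),(.208,.003),(.176,.003)]:
    m=(abs(P[...,2]-z)<t)&(np.hypot(P[...,0]-.51,P[...,1]+.105)<(.03 if z!=.15 and z!=.195 else .2)); Q=P[m][:,:2].astype(np.float32)
    if len(Q)>4: print(z,m.sum(),Q.mean(0),cv2.minAreaRect(Q)); v,u=np.nonzero(m); print(u.min(),u.max(),v.min(),v.max())
save('w1.png',s['img'])
E
```

```text
1.65 [ 0.51042247 -0.10535288  0.31007488] [-4.180e-01  3.240e-01  1.623e+00 -1.000e-03  1.196e+00 -9.900e-02]
0.15 28884 [ 0.52000684 -0.09891375] ((0.5112503170967102, -0.10700623691082001), (0.19049327075481415, 0.19015976786613464), 72.16668701171875)
160 358 82 265
0.195 1532 [ 0.47809917 -0.07631498] ((0.4895431399345398, -0.1000768393278122), (0.16773733496665955, 0.1248558834195137), 72.38302612304688)
154 310 93 280
0.208 420 [ 0.51225567 -0.10680585] ((0.5126855969429016, -0.10709717869758606), (0.019423935562372208, 0.015752600505948067), 71.36539459228516)
252 272 189 212
0.176 858 [ 0.5113673  -0.10236228] ((0.5111691951751709, -0.10538715124130249), (0.036017045378685, 0.0384080596268177), 73.0171127319336)
238 281 168 207
```

View pics/w1.png

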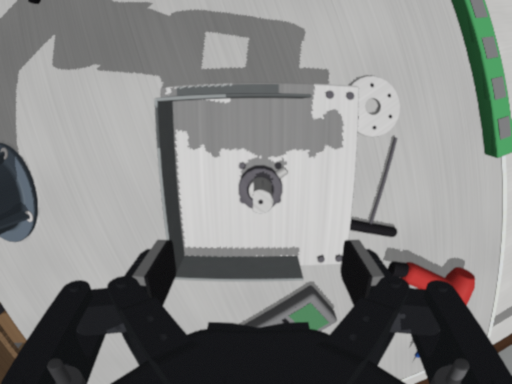

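```bash
python3 - <<'E'
from h import *
s=np.load('pics/w1.npy',allow_pickle=True).item(); P=np.load('pics/w1P.npy')
m=(abs(P[...,2]-.208)<.003)&(np.hypot(P[...,0]-.51,P[...,1]+.105)<.03)
v,u=np.nonzero(m); Q=onplane(s,np.c_[u,v],.208,True)[:,:2]
# directional support widths relative to centroid
c=Q.mean(0); print(c,len(Q))
for a in range(-180,180,15):
    d=np.array([np.cos(np.radians(a)),np.sin(np.radians(a))]); x=(Q-c)@d; print(a,(x.max()*1000).round(1),((x.max()-x.min())*1000).round(1))
save('w1c.png',cv2.resize(s['img'][155:225,220:310],(720,560),interpolation=cv2.INTER_CUBIC))
E
```

```text
[ 0.51237019 -0.10640847] 420
-180 9.4 18.1
-165 10.4 19.3
-150 10.7 19.9
-135 10.3 19.6
-120 10.0 19.5
-105 9.5 19.1
-90 9.4 19.6
-75 9.2 19.5
-60 8.6 18.6
-45 8.7 18.0
-30 8.7 16.6
-15 8.3 16.1
0 8.7 18.1
15 8.9 19.3
30 9.1 19.9
45 9.2 19.6
60 9.6 19.5
75 9.6 19.1
90 10.2 19.6
105 10.3 19.5
120 10.0 18.6
135 9.3 18.0
150 7.9 16.6
165 7.8 16.1
```

View pics/w1c.png

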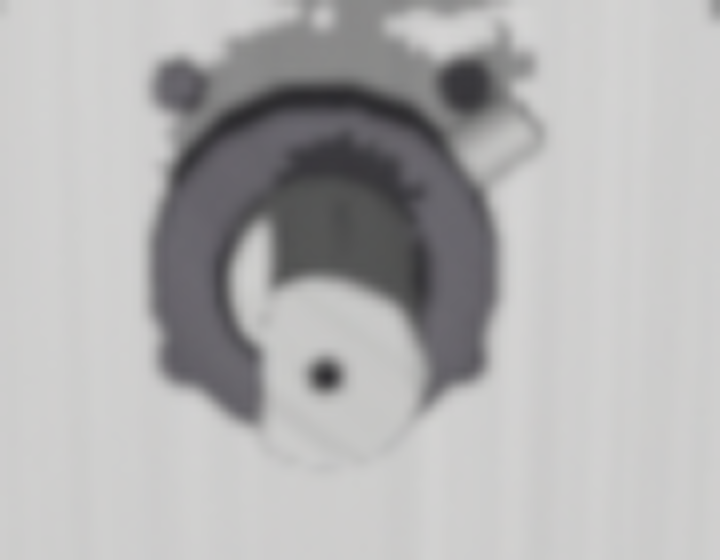

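```bash
python3 - <<'E'
from h import *
s=np.load('pics/w1.npy',allow_pickle=True).item()
px=lambda x,y:[220+(x+.5)/8-.5,155+(y+.5)/8-.5]
print('hole',onplane(s,[px(325,375)],.208,True))
e=onplane(s,[px(262,325),px(262,420),px(262,370)],.208,True); print('flat edge',e)
print('screw tip mid, root',onplane(s,[px(520,155),px(475,165)],.168,True), onplane(s,[px(535,130)],.168,True))
print(plan([.5115,-.1068,.207],72))
E
```

```text
hole [[ 0.51124754 -0.10676316  0.208     ]]
flat edge [[ 0.50706109 -0.10002492  0.208     ]
 [ 0.50396047 -0.10925651  0.208     ]
 [ 0.50560341 -0.10436672  0.208     ]]
screw tip mid, root [[ 0.53609113 -0.10195552  0.168     ]
 [ 0.53094011 -0.10148972  0.168     ]] [[ 0.53853233 -0.09972546  0.168     ]]
(array([-0. ,  0. , -0.4]), array([ -0.2,   1.5, 103.1]))
```

Request:
{"name": "move_arm", "arguments": {"rows": [[0,0,0,0,1,35,0],[0,0,0,0,1,70,0],[0,0,0,0,1,95,0.3],[0,0,0,0,1,103,0.5],[0,0,0,0,1,103,1],[0,0,0,0,1,103,1],[0,0,0,0,1,103,1],[0,0,0,0,1,103,1],[0,0,0,0,1,103,1],[0,0,0,0,1,103,1],[0,0,0,0,1,103,1],[0,0,0,0,1,103,1]], "squeeze": 50}}

```text
t: 2.7
tcp_pos: [0.5136, -0.1069, 0.2093]
tool_rot: [0.811, 0.586, 0.001, 0.003]
force: [1.7, -2.6, 7.3]
finger_gap: 0.173
gripper_force: 50.9
```

The gap of 0.173 means the pads have seated across the flat (16 mm). The flat faces backwards, so I turn it in two strokes of about 90°, moving the TCP so that it circles the shaft's axis.

Request:
{"name": "move_arm", "arguments": {"rows": [[0,0,7,-1.2,2,103,1],[0,0,7,-1.2,2,0,1]], "squeeze": 5000}}

```text
1 to 12 rows of numbers within range
```

That call was a slip: it had the wrong z shift and squeeze. It was refused whole, so nothing moved. The correct stroke follows.

Request:
{"name": "move_arm", "arguments": {"rows": [[0,0,7,-1.2,2,0,1],[0,0,14,-1.5,1.9,0,1],[0,0,21,-1.7,1.9,0,1],[0,0,28,-1.9,1.8,0,1],[0,0,35,-2.1,1.6,0,1],[0,0,42,-2.3,1.5,0,1],[0,0,49,-2.5,1.3,0,1],[0,0,56,-2.7,1.1,0,1],[0,0,63,-2.8,0.9,0,1],[0,0,70,-2.9,0.7,0,1],[0,0,77,-3,0.4,0,1],[0,0,84,-3,0.2,0,1]], "squeeze": 50}}

```text
t: 3.7
tcp_pos: [0.512, -0.1092, 0.2093]
tool_rot: [0.994, -0.11, 0.002, 0.001]
force: [-0.5, -1.4, 8.8]
finger_gap: 0.173
gripper_force: 49.7
```

```bash
python3 - <<'E'
from h import *
st=readout.sense(); print(st['t'],st['tcp_pos'],st['force'],st['ft_torque'],st['finger_gap'],st['gripper_force'],st['q'])
x=R.from_quat(st['tool_rot']).as_matrix()[:,0]; print('yaw',np.degrees(np.arctan2(x[1],x[0])))
E
```

```text
3.7 [ 0.51204544 -0.10917458  0.20929316] [-0.47461174 -1.36109415  8.79009058] [-0.20328062  0.06385019  0.11649513] 0.17342803553970945 49.69961847178638 [-4.23345220e-01  4.55960656e-01  1.73754662e+00 -8.26652740e-04
  9.43850261e-01  1.36748861e+00]
yaw -12.57934074718183
```

Request:
{"name": "move_arm", "arguments": {"rows": [[0,0,0,0,0,0,0.4],[0,0,0,0,0,0,0.4],[0,0,0,0,0,0,0.4],[0,0,0,0,0,0,0.4],[0,0,-7,0,0,0,0.4],[0,0,-14,0,0,0,0.4],[0,0,-21,0,0,0,0.4],[0,0,-28,0,0,0,0.4],[0,0,-35,0,0,0,0.4],[0,0,-42,0,0,0,0.4],[0,0,-49,0,0,0,0.4],[0,0,-56,0,0,0,0.4]]}}

```text
t: 4.7
tcp_pos: [0.5105, -0.1084, 0.2069]
tool_rot: [0.927, 0.375, -0.0, -0.001]
force: [-0.4, -0.2, 0.3]
finger_gap: 0.606
gripper_force: 0.0
```

Request:
{"name": "move_arm", "arguments": {"rows": [[0,0,-7,0,0,0,0.4],[0,0,-14,0,0,0,0.4],[0,0,-21,0,0,0,0.4],[0,0,-28,0,0,0,0.4],[0,0,-35,0,0,0,0.4],[0,0,-42,0,0,0,0.4],[0,0,-49,0,0,0,0.4],[0,0,-56,0,0,0,0.4],[0,0,-63,0,0,0,0.4],[0,0,-70,0,0,0,0.4],[0,0,-77,0,0,0,0.4],[0,0,-84,0,0,0,0.4]]}}

```text
t: 5.7
tcp_pos: [0.5105, -0.1084, 0.2069]
tool_rot: [0.438, 0.899, 0.0, -0.001]
force: [-0.3, 0.7, -0.0]
finger_gap: 0.6
gripper_force: 0.0
```

Request:
{"name": "move_arm", "arguments": {"rows": [[0,0,-7,0,0,0,0.4],[0,0,-14,0,0,0,0.4],[0,0,-21,0,0,0,0.4],[0,0,-28,0,0,0,0.4],[0,0,-35,0,0,0,0.4],[0,0,-40,0,0,0,0.4],[0,0,-40,0,0,0,0.4],[0,0,-40,0,0,0,0.4]]}}

```text
t: 6.37
tcp_pos: [0.5106, -0.1084, 0.207]
tool_rot: [0.108, 0.994, 0.0, -0.0]
force: [-0.3, -1.0, 0.0]
finger_gap: 0.596
gripper_force: 0.0
```

```bash
cat >> h.py <<'E'
def stat():
    st=readout.sense(); M=R.from_quat(st['tool_rot']).as_matrix(); x=M[:,0]
    print('t %.2f'%st['t'],'tcp',np.round(st['tcp_pos'],4),'F',np.round(st['force'],1),'T',np.round(st['ft_torque'],2),'gap %.3f gf %.1f'%(st['finger_gap'],st['gripper_force']),'yaw %.1f'%np.degrees(np.arctan2(x[1],x[0])),'tilt %.2f'%np.degrees(np.arccos(-M[2,2])),'q6 %.2f'%st['q'][5])
E
python3 - <<'E'
from h import *
stat()
s=snap('wrist'); save('w2.png',s['img']); np.save('pics/w2.npy',s,allow_pickle=True)
E
```

```text
t 6.37 tcp [ 0.5106 -0.1084  0.207 ] F [-0.3 -1.   0. ] T [-0.06 -0.01  0.05] gap 0.596 gf 0.0 yaw 167.6 tilt 0.06 q6 -1.78
```

View pics/w2.png

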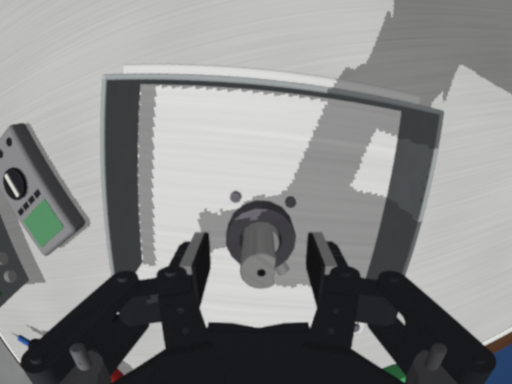

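Request:
{"name": "move_arm", "arguments": {"rows": [[0,0,0,-1,0,0,1],[0,0,0,-1,0,0,1],[0,0,0,-1,0,0,1],[0,0,0,-1,0,0,1],[0,0,0,-1,0,0,1],[0,0,0,-1,0,0,1],[0,0,0,-1,0,0,1]], "squeeze": 50}}

```text
t: 7.0
tcp_pos: [0.5119, -0.1091, 0.2075]
tool_rot: [0.107, 0.994, -0.0, 0.0]
force: [-1.2, -2.1, 1.7]
finger_gap: 0.174
gripper_force: 48.9
```

Seated again (gap 0.174). Next is the second stroke, ≈ 96° towards the open side.

Request:
{"name": "move_arm", "arguments": {"rows": [[0,0,7,0.2,0,0,1],[0,0,14,0.5,0.1,0,1],[0,0,21,0.7,0.1,0,1],[0,0,28,0.9,0.2,0,1],[0,0,35,1.1,0.4,0,1],[0,0,42,1.3,0.5,0,1],[0,0,49,1.5,0.7,0,1],[0,0,56,1.7,0.9,0,1],[0,0,63,1.8,1.1,0,1],[0,0,70,1.9,1.3,0,1],[0,0,77,2,1.6,0,1],[0,0,84,2,1.8,0,1]]}}

```text
t: 8.0
tcp_pos: [0.5098, -0.1075, 0.2075]
tool_rot: [0.746, 0.665, -0.001, 0.0]
force: [-2.7, -4.3, 1.4]
finger_gap: 0.173
gripper_force: 48.8
```

Request:
{"name": "move_arm", "arguments": {"rows": [[0,0,6,0,0,0,1],[0,0,11.8,0,0,0,1],[0,0,11.8,0,0,0,1],[0,0,11.8,0,0,0,1],[0,0,11.8,0,0,0,1],[0,0,11.8,0,0,0,1]]}}

```text
t: 8.5
tcp_pos: [0.5098, -0.1071, 0.2075]
tool_rot: [0.809, 0.588, -0.001, 0.0]
force: [-3.7, -4.2, 3.7]
finger_gap: 0.172
gripper_force: 50.2
```

```bash
python3 - <<'E'
from h import *
stat()
E
```

```text
t 8.50 tcp [ 0.5098 -0.1071  0.2075] F [-3.7 -4.2  3.7] T [-0.61  0.54 -0.11] gap 0.172 gf 50.2 yaw 72.0 tilt 0.08 q6 -0.11
```

Request:
{"name": "move_arm", "arguments": {"rows": [[0,0,0,0,2,0,0.4],[0,0,0,0,2,0,0.4],[0,0,0,0,2,0,0.4],[0,0,0,0,2,-35,0.4],[0,0,0,0,2,-70,0],[0,0,0,0,2,-100,0],[0,0,0,0,2,-100,0],[0,0,0,0,2,-100,0],[0,0,0,0,2,-100,0]]}}

```text
t: 9.25
tcp_pos: [0.5118, -0.1067, 0.3068]
tool_rot: [0.809, 0.587, -0.0, -0.001]
force: [-0.4, -0.2, -0.0]
finger_gap: 1.003
gripper_force: 0.0
```

```bash
python3 - <<'E'
from h import *
stat()
s=snap('wrist'); np.save('pics/w3.npy',s,allow_pickle=True); P=cloud(s,True)
ax=np.array([.5118,-.107])
r=np.hypot(P[...,0]-ax[0],P[...,1]-ax[1])
m=(abs(P[...,2]-.208)<.003)&(r<.03); v,u=np.nonzero(m); Q=onplane(s,np.c_[u,v],.208,True)[:,:2].astype(np.float32); print('D',cv2.minAreaRect(Q))
for z in(.176,):
    m=(abs(P[...,2]-z)<.003)&(r<.022)&(r>.0); print(m.sum(),cv2.minEnclosingCircle(P[m][:,:2].astype(np.float32)))
m=(P[...,2]>.163)&(P[...,2]<.174)&(r>.0215)&(r<.031); v,u=np.nonzero(m); print(m.sum(),u.mean(),v.mean(),P[m].mean(0) if m.any() else '')
if m.any(): d=P[m][:,:2].mean(0)-ax; print('screw yaw',np.degrees(np.arctan2(d[1],d[0])))
m=(abs(P[...,2]-.15)<.004)&(r<.2);print('plate',cv2.minAreaRect(P[m][:,:2].astype(np.float32)))
v,u=np.nonzero(r<.03); u0,v0=int(u.mean()),int(v.mean()); print(u0,v0)
save('w3c.png',cv2.resize(s['img'][v0-40:v0+40,u0-45:u0+45],(720,640)[:2] if 0 else (675,600),interpolation=cv2.INTER_CUBIC))
E
```

```text
t 9.25 tcp [ 0.5118 -0.1067  0.3068] F [-0.4 -0.2 -0. ] T [ 0.01 -0.01  0.01] gap 1.003 gf 0.0 yaw 71.9 tilt 0.06 q6 -0.10
D ((0.509461522102356, -0.10540763288736343), (0.0195501446723938, 0.01581050455570221), 69.01942443847656)
862 ((0.5112791657447815, -0.10640907287597656), 0.019977731630206108)
71 280.90140845070425 170.91549295774647 [ 0.53509683 -0.09818497  0.16962087]
screw yaw 20.72559609619548
plate ((0.5115945935249329, -0.10646506398916245), (0.18937626481056213, 0.19020743668079376), 72.10719299316406)
260 319
```

View pics/w3c.png

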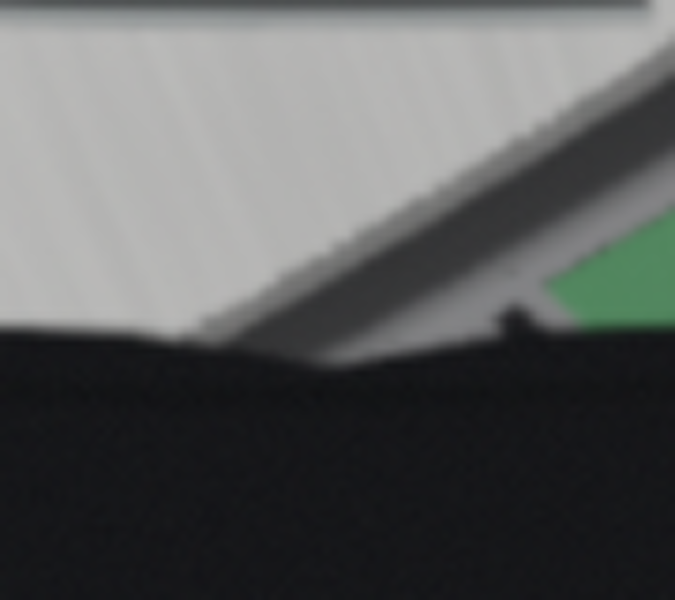

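The crop missed the target: it shows only plate and gripper body. I'll crop the same picture again around (262,190).

```bash
python3 - <<'E'
from h import *
s=np.load('pics/w3.npy',allow_pickle=True).item()
save('w3d.png',cv2.resize(s['img'][155:225,220:310],(720,560),interpolation=cv2.INTER_CUBIC))
E
```

```text
(no output)
```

View pics/w3d.png

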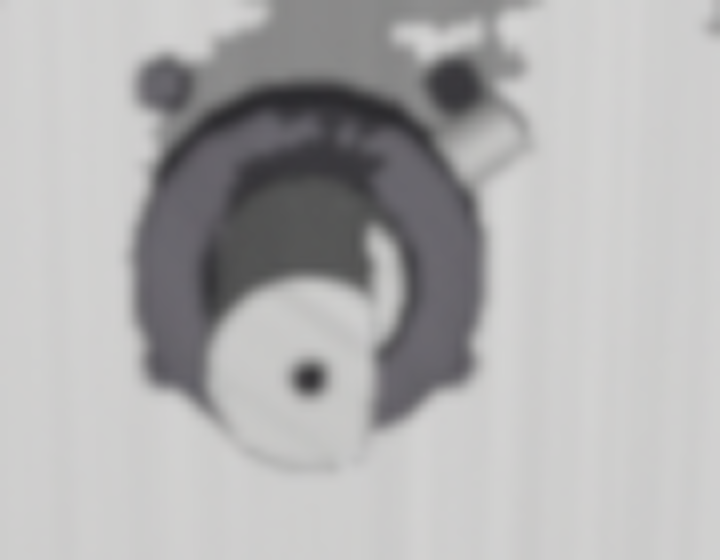

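The flat's straight edge is now on the right (crop x≈372), towards the open side. The screw runs from about (458,165) to (513,118).

```bash
python3 - <<'E'
from h import *
s=np.load('pics/w3.npy',allow_pickle=True).item()
px=lambda x,y:[220+(x+.5)/8-.5,155+(y+.5)/8-.5]
Q=onplane(s,[px(458,165),px(513,118)],.168,True); print(Q)
c=np.array([.5115,-.1067])
for q in Q: d=q[:2]-c; print(np.hypot(*d),np.degrees(np.arctan2(d[1],d[0])))
d=Q[1]-Q[0]; print(np.degrees(np.arctan2(d[1],d[0])))
E
```

```text
[[ 0.53051528 -0.10117506  0.168     ]
 [ 0.53787042 -0.09794619  0.168     ]]
0.01980165766117818 16.201364506081443
0.02778539013172136 18.363872811254012
23.70121457023671
```

Request:
{"name": "move_arm", "arguments": {"rows": [[0,0,7,0,0,0,0],[0,0,14,0,0,0,0],[0,0,21,0,0,0,0],[0,0,28,0,0,0,0],[0,0,35,0,0,0,0],[0,0,42,0,0,0,0],[0,0,49,0,0,0,0],[0,0,52,0,0,20,0],[0,0,52,0,0,55,0],[0,0,52,0,0,90,0.2],[0,0,52,0,0,115,0.3],[0,0,52,0,0,124,0.3]], "squeeze": 40}}

```text
t: 10.3
tcp_pos: [0.5087, -0.1057, 0.1782]
tool_rot: [0.985, 0.173, -0.005, -0.003]
force: [-0.5, 0.1, 0.5]
finger_gap: 0.702
gripper_force: 0.0
```

Request:
{"name": "move_arm", "arguments": {"rows": [[0,0,0,0,0,0,0.4],[0,0,0,0,0,0,1],[0,0,0,0,0,0,1],[0,0,0,0,0,0,1],[0,0,0,0,0,0,1],[0,0,0,0,0,0,1]]}}

```text
t: 10.8
tcp_pos: [0.5127, -0.1075, 0.1844]
tool_rot: [0.985, 0.173, 0.001, 0.001]
force: [-0.7, -0.3, -0.8]
finger_gap: 0.453
gripper_force: 40.3
```

```bash
python3 - <<'E'
from h import *
stat()
E
```

```text
t 10.80 tcp [ 0.5127 -0.1075  0.1844] F [-0.7 -0.3 -0.8] T [-0.01  0.02 -0.05] gap 0.453 gf 40.3 yaw 19.9 tilt 0.13 q6 0.80
```

Request:
{"name": "move_arm", "arguments": {"rows": [[0,0,6,0,0,-1,1],[0,0,12,0,0,-2,1],[0,0,18,0,0,-2,1],[0,0,24,0,0,-2,1],[0,0,30,0,0,-2,1],[0,0,36,0,0,-2,1],[0,0,37.8,0,0,-6,1],[0,0,37.8,0,0,-12,1],[0,0,37.8,0,0,-18,1],[0,0,37.8,0,0,-25,1],[0,0,37.8,0,0,-25,1],[0,0,37.8,0,0,-25,1]]}}

```text
t: 11.8
tcp_pos: [0.5126, -0.1075, 0.2092]
tool_rot: [0.988, -0.156, 0.001, 0.0]
force: [-0.5, -0.6, -1.4]
finger_gap: 0.453
gripper_force: 40.3
```

```bash
python3 - <<'E'
from h import *
stat()
s=snap('wrist'); np.save('pics/w4.npy',s,allow_pickle=True); P=cloud(s,True)
ax=np.array([.5115,-.1068])
r=np.hypot(P[...,0]-ax[0],P[...,1]-ax[1])
m=(P[...,2]>.186)&(P[...,2]<.199)&(r>.0215)&(r<.033); v,u=np.nonzero(m); print(m.sum(),u.mean(),v.mean())
x=P[m]-[*ax,0]; a=np.degrees(np.arctan2(x[:,1],x[:,0])); k=abs(a+18)<35; print('screw',k.sum(),np.median(a[k]),x[k].mean(0))
m=(r<.0205)&(r>.0125)&(P[...,2]>.19)&(P[...,2]<.206); Q=P[m]; print('collar top',m.sum(),np.median(Q[:,2]))
A=np.c_[Q[:,:2]-ax,np.ones(len(Q))]; k=abs(Q[:,2]-np.median(Q[:,2]))<.003; print('plane',np.linalg.lstsq(A[k],Q[k,2],rcond=None)[0],cv2.minEnclosingCircle(Q[k][:,:2].astype(np.float32)))
m=(abs(P[...,2]-.208)<.003)&(r<.013); print('D',m.sum(),cv2.minAreaRect(P[m][:,:2].astype(np.float32)))
save('w4.png',cv2.resize(s['img'][170:300,170:350],(792,572),interpolation=cv2.INTER_CUBIC))
E
```

```text
t 11.80 tcp [ 0.5126 -0.1075  0.2092] F [-0.5 -0.6 -1.4] T [-0.07 -0.02  0.01] gap 0.453 gf 40.3 yaw -17.9 tilt 0.11 q6 1.46
713 258.31977559607293 225.1570827489481
screw 318 -19.860032788934298 [ 0.02440603 -0.0088713   0.1955215 ]
collar top 3075 0.20061768817705816
plane [-0.00852719  0.00228642  0.20067434] ((0.5117285847663879, -0.10674154758453369), 0.020547542721033096)
D 1055 ((0.5098513960838318, -0.1066581979393959), (0.019808460026979446, 0.016652919352054596), 71.63199615478516)
```

View pics/w4.png

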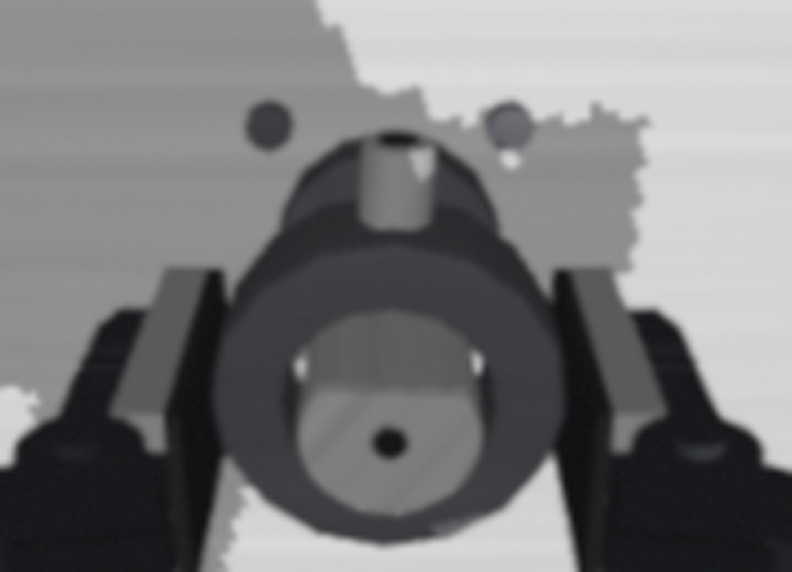

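The screw (crop (397,185)) stands square over the flat. The collar is level, with its underside about 24.6 mm above the boss, and centred on the shaft, so I'm handing it in.

```bash
python3 -c "
from station import order
print(order.sign_off())"
```

```text
the job is handed in; nothing more can be done
None
```

I handed the job in at about 12 s of the 54 s allowed. The flat faces the guard's open side, and the collar is held level, about 24.6 mm above the boss, with its screw within about 2° of square to the flat; the hand-in returned no verdict.

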